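# Start the flange nut on the gluing press

## Task

The near stud of the gluing press still lacks its nut: pick up the big flange nut lying on the bench, set it flange down over that stud, and back it off (anticlockwise, seen from above) until you feel the thread drop in. Then run it on clockwise until its flange is nipped finger-snug on the steel bearing plate, without ever forcing the thread or squeezing the foam hard, let go of it, and leave everything else on the bench where it lies.

Things in the scene. Friction and masses are not known exactly. Their poses are not given: they have to be found in the camera images.
- nut: The nut of the job: a dark steel hex nut with a round flange, about 0.4 kg, standing flange down on the bench. Origin: centre of its underside; z up along its axis. Flange 62 mm across, 6 mm thick, at the bottom; hexagon above it. Bore right through, with an inside thread of least diameter 26.6 mm that begins just above the underside; where round the bore it begins is not known.
- nut_hex (a point): Point on the nut's axis at half height of its hexagon, 19 mm above the underside. The hexagon is 50 mm across flats, 58 mm across corners, and reaches from 6 to 32 mm above the underside. x is square to a flat: the flats face 0, 60, 120 ... degrees from x.
- stud: The bare upright stud at the press's end nearer the robot, fixed. Origin: on its axis, level with the top of the steel bearing plate, 98 mm above the bench; z up. Greased right-hand two-start thread, 32 mm over the ridges: one turn advances 14 mm and there is a place to drop in every half turn. The thread holds when the nut is let go.
- stud_tip (a point): Top of the stud, on its axis, 43 mm above the bearing plate. The thread does not reach it: from 13 to 36 mm above the plate the stud is a plain nose, 25.4 mm in diameter, that guides the nut's bore with 0.6 mm of play each side; above that it tapers to a 14 mm wide tip.
- thread_end (a point): Point on the stud's axis level with the blunt upper ends of the two thread ridges, 13 mm above the plate; where round the stud they end is not known. A nut let down over the nose rests with its underside 4 to 10.5 mm above the plate, as it happens to be turned. Backing off raises it 2.2 mm per rad to 10.5 mm, where it falls to 4 mm.
- press: The gluing press, fixed: plywood base 320 x 150 mm (long side along its x, which points away from the robot), three slabs of green rigid foam, clamping board on top. Origin: centre of the underside, on the bench. Bare stud at x = -120 mm; its fellow at x = +120 mm already carries an identical nut, run home (stud's tip 141 mm above the bench). Batten 130 x 35 mm between them, top 123 mm above the bench.
- board: The press's plywood clamping board, 310 x 110 mm, with a 75 x 75 mm steel bearing plate round each stud, tops 98 mm above the bench; fixed. Origin: centre of its underside. Once dropped in, the nut sinks 2.2 mm per rad clockwise, touches the plate after 2 rad, turns some 0.7 rad more without load (play of the thread), then binds within 0.1 rad: finger-snug is about 0.1 N m.
- small_nut: Bystander: a plain hex nut without flange, 36 mm across flats, 19 mm high. Origin: centre of its underside.
- washer: Bystander: a flat steel washer, 58 mm across, 33 mm hole, 6 mm thick, lying flat. Origin: centre of its underside.
- rib: Bystander: a curved slice of pale green foam, 28 mm high, 32 mm wide, some 140 mm long, lying flat. Origin: middle of its underside.
- spanner: Bystander: a steel spanner 220 mm long, 8 mm thick, lying along its x. Origin: its middle, on the bench.
- glue: Bystander: a white glue bottle, 56 mm across, 150 mm tall, standing. Origin: centre of its underside.
- sanding_block: Bystander: a cork sanding block 110 x 65 x 30 mm. Origin: centre of its underside.

How it is judged:
By the outcome, as a careful person would: the job done as asked, in the order asked, and still so for the second after the job is handed in, with the robot touching nothing.
It also fails if it takes over 72 s, if anything falls off the work surface, if the arm or the gripper's body presses on something with over 40 N, if the wrist force passes 120 N, or if a joint passes its speed limit or range.

## Robot

A 7-joint arm with a two-finger parallel gripper is mounted at the origin on the work surface. World frame = base frame: x ahead of the robot, y to its left, z up, the work surface at z = 0. Lengths are in m, angles in rad, forces in N, time in s.
With the tool pointing down it reaches from about 0.425 to 0.95 m from the base axis. Payload 16.7 kg.
Tool frame: the origin (TCP) lies at the very end of the fingers, on their centre line; the grasp point (between the pads) lies 19 mm behind it (ctrl.hold_point_z is the distance from the TCP to the grasp point, in m); y points along the fingers, z is the direction in which the jaws open and shut, and the axes are right-handed (so a half turn about y gives the same grasp; the last joint's range is limited). The gripper opens to 94 mm and grips with 3 to 60 N. Pads are 16 mm wide; open, the fingers measure 119 mm over their backs; the gripper's body (75 mm by 177 mm) begins 78 mm behind the grasp point.
Start: joints at [-1.403, 0.426, 0.074, 1.606, -0.034, 1.111, -0.067], TCP at [0.21, 0.641, 0.205] pointing down, gripper open.
Joint ranges: [-2.85, 2.85], [-0.5, 2.14], [-1.23, 1.37], [0.21, 2.46], [-1.02, 4.16], [0.16, 2.05], [-2.73, 2.73]. Speed limits (rad/s): [1.89, 1.89, 2.39, 2.39, 3.01, 3.01, 3.01].

## Interface

Orientations are given as a unit quaternion [x, y, z, w].
In Python, from plant import ctrl, snapshot, camera_info, search_frame gives the robot as it stands.
- The arm moves only by the tool move_arm, never from a script. Its argument "increments" is a list of rows, each a list of 5 numbers: the shift along the tool's x, y, z scaled (see below), then the turn about the tool's y scaled (see below), then the closure, from 0 (fully open) to 1 (shut). In form: [[tx, ty, tz, twist, jaw], ...]. A call has 1 to 10 rows; each row is the pose to reach, as a shift and turn from the pose commanded when the call began, along the tool's axes at that moment, turning the shorter way round; what a row does not reach only later rows make up. The controller multiplies each number of a shift by 400 mm and each number of a turn by pi rad. A row lasts 1/10 s, in which the tool goes at most 50 mm and 8.59 degrees, less where a joint would pass 70% of its speed; a pose out of reach is approached as far as the arm can. A call with a number of a shift or a turn outside -1 to 1 is refused whole. A call with a gripper value outside its range is refused whole. The fingers move at their own pace and stop on an object; the grip force is fixed at half the most. Time passes only in rows, so rows that repeat a pose let the fingers close. It gives the time, the measured TCP pose, the force and the opening at its end, in the units of the state.
- ctrl.get_obs(): the state, without advancing time (a new reading comes with each control period).
- snapshot(name): name is "side" or "top" or "wrist"; returns (picture, depth): 384x512x3 uint8, red, green, blue; 384x512 float32, m along the optical axis (not along the pixel's ray), 0 where there is no reading.
- camera_info(name): a dict with "mtx" (3x3 intrinsics, pixels), "dist_coeffs" ([k1, k2, p1, p2, k3] as OpenCV has them; the pictures are not rectified), "extrinsics" (4x4, takes a point from camera to world coordinates); the wrist camera has in their place "T_tool_cam" (4x4, takes a point from camera to tool coordinates, whose origin is the TCP and whose axes are the tool frame's). Camera axes: x right, y up, looking along -z (the intrinsics and any distortion apply to the point x, -y, -z); pixel columns grow to the right and rows downward; lengths in m; the calibration is good to about 2 mm. A picture is of the moment at which its call begins: read the wrist's pose just before it. camera_info takes no time and is no camera call.
- ctrl.sign_off(): hands the job in, once; it reports no verdict.
Trained networks look in the newest picture that a camera, given by its name, has taken for a name from the list of things; names that differ only in an ending like _2 or _b are one class to them, and where a whole thing is asked for, a point or a joint stands for the part that bears it (a point fixed in the world has none). Each returns a list of dicts, best first, with "p" (0 to 1); they miss things now and then, are a little off and sometimes report something else, mostly with a low value. They report only what shows in the picture. A call takes as long as a camera call.
- search_frame(target, camera): "location" ([column, row] in pixels, amid what is visible of it).
The state is a dict: "clock": time; "joint_positions": joint angles; "qvel": joint speeds; "tau": joint torques, N m; "position": TCP position; "eef_rot": TCP orientation; "ft_force": force on the tool from outside, world axes, zero at the start; "moment": the same for the moment, N m; "grip_width": finger opening in m.
Only numpy, scipy, OpenCV 4.12 (cv2) and the standard library are available. Lean on these libraries where they do the work, as an engineer would, in place of code of your own. Each camera call takes 0.05 s, during which the arm holds its last target.

## Working session

There is one attempt and no reset: what is moved stays moved. The work goes in short steps, Python scripts to look and compute and a tool call to move; the robot and the scene stay as the last step left them, time stands still between calls to the robot, and variables do not carry over. Pictures are saved under pics/ and viewed, and the job is handed in when it is done.

Besides the shell and the picture viewer there is one more tool, called after "Request:" as name(argument=value, ...) on one line, values as JSON. move_arm: Moves the arm, as the interface text tells. Shifts and turns lie within -1 to 1; 1 stands for 400 mm of shift or pi rad of turn. Its arguments: {"type":"object","properties":{"increments":{"type":"array"}},"required":["increments"]}

```bash
ls; mkdir -p pics
cat > h.py <<'E'
import numpy as np, cv2
from plant import ctrl, snapshot, camera_info, search_frame
from scipy.spatial.transform import Rotation as R
def pix2world(name,u,v,depth=None,z=None,obs=None):
    ci=camera_info(name)
    K=np.array(ci['mtx']);d=np.array(ci['dist_coeffs'])
    p=cv2.undistortPoints(np.array([[[u,v]]],float),K,d)[0,0]
    ray=np.array([p[0],-p[1],-1.0])
    T=cam(name,obs)
    if depth is not None: return (T@np.r_[ray*depth,1])[:3]
    o=T[:3,3];r=T[:3,:3]@ray
    return o+r*(z-o[2])/r[2]
def cam(name,obs=None):
    ci=camera_info(name)
    if 'extrinsics' in ci: return np.array(ci['extrinsics'])
    T=np.eye(4);T[:3,:3]=R.from_quat(obs['eef_rot']).as_matrix();T[:3,3]=obs['position']
    return T@np.array(ci['T_tool_cam'])
def shot(name,fn):
    o=ctrl.get_obs();im,d=snapshot(name)
    cv2.imwrite('pics/'+fn+'.png',im[:,:,::-1]);np.save('pics/'+fn+'.npy',d)
    return o,im,d
E
python3 - <<'E'
from h import *
for n in ['top','side','wrist']:
    o,im,d=shot(n,n+'0')
    for t in ['nut','stud_tip','stud','press','small_nut']:
        try:
            for r in search_frame(t,n)[:3]:
                u,v=r['location'];dd=d[int(v),int(u)]
                print(n,t,round(r['p'],2),np.round([u,v]),np.round(pix2world(n,u,v,depth=dd,obs=o),4))
        except Exception as e: print(n,t,e)
print(o)
print(camera_info('wrist'))
E
```

```text
pics
top nut 0.79 [333. 178.] [ 0.6019 -0.2074  0.0289]
top stud 0.66 [211. 219.] [0.4794 0.1456 0.1425]
top press 0.89 [210. 180.] [0.589  0.152  0.1203]
top small_nut 0.16 [212. 219.] [0.4795 0.1432 0.1354]
side nut 0.8 [309. 269.] [ 0.588  -0.2501  0.0283]
side stud 0.55 [228. 159.] [0.4658 0.1352 0.1213]
side press 0.65 [267. 175.] [0.5754 0.1054 0.0727]
side small_nut 0.77 [238. 254.] [ 0.4414 -0.1536  0.0181]
{'clock': 0.6, 'joint_positions': array([-1.40352733,  0.42612553,  0.07391903,  1.60601628, -0.03412755,
        1.11080948, -0.06710793]), 'qvel': array([-0.00042704, -0.00155784, -0.00122264, -0.00142154,  0.00187793,
       -0.0010815 , -0.0003995 ]), 'tau': array([-2.40355592e-03, -9.35084939e+01,  3.66095535e+00, -4.54404652e+01,
       -4.90288844e-02,  1.33286876e-02,  2.36782097e-05]), 'position': array([0.2102668 , 0.64135955, 0.20544312]), 'eef_rot': array([ 0.6982843 , -0.11158014,  0.11154096, -0.69821739]), 'ft_force': array([ 0.70447436,  0.73196924, -0.19479837]), 'moment': array([ 0.0237743 ,  0.0188878 , -0.05463473]), 'grip_width': 0.09412008910891588}
{'mtx': array([[341.22105939,   0.        , 253.73327195],
       [  0.        , 341.22105939, 192.52134959],
       [  0.        ,   0.        ,   1.        ]]), 'dist_coeffs': array([-0.09473925,  0.        ,  0.        ,  0.        ,  0.        ]), 'T_tool_cam': array([[ 4.69293302e-04, -9.67397201e-01, -2.53263569e-01,
        -7.33048262e-02],
       [-5.95708212e-04,  2.53263282e-01, -9.67397207e-01,
        -1.80188130e-01],
       [ 9.99999712e-01,  6.04864217e-04, -4.57431695e-04,
         5.49840667e-04],
       [ 0.00000000e+00,  0.00000000e+00,  0.00000000e+00,
         1.00000000e+00]])}
```

View pics/top0.png

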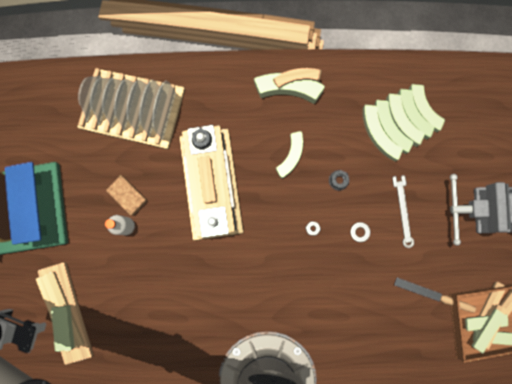

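View pics/side0.png

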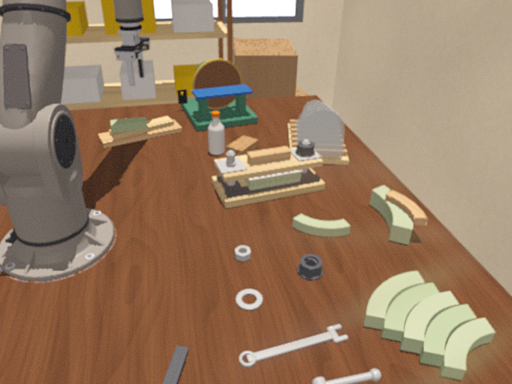

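```bash
cat >> h.py <<'E'
def plan(target,dyaw=0.0):
    """dyaw world ccw rad. prints tool increments in move units"""
    o=ctrl.get_obs();M=R.from_quat(o['eef_rot']).as_matrix()
    s=M.T@(np.array(target)-o['position'])/0.4
    print('units shift',np.round(s,4),'twist',round(-dyaw/np.pi,4),'tool',np.round(M,3).tolist(), 'rows>=',round(np.linalg.norm(s)*8,1),abs(dyaw)/0.15)
E
python3 - <<'E'
from h import *
o=ctrl.get_obs()
print(pix2world('top',340,180,z=0.032), pix2world('top',212,222,z=0.141),pix2world('top',202,136,z=0.14))
plan([0.59,-0.22,0.25])
d=np.load('pics/top0.npy');print(d[170:190,330:350:2].round(3)[::3])
E
```

```text
[ 0.59631903 -0.22791146  0.032     ] [0.47070308 0.14364271 0.141     ] [0.71159978 0.17177797 0.14      ]
units shift [ 1.573  -0.1113 -1.7503] twist -0.0 tool [[0.95, -0.0, 0.312], [-0.312, -0.0, 0.95], [-0.0, -1.0, -0.0]] rows>= 18.8 0.0
[[1.405 1.408 1.399 1.4   1.37  1.403 1.408 1.399 1.402 1.402]
 [1.409 1.401 1.37  1.372 1.374 1.373 1.376 1.371 1.369 1.403]
 [1.391 1.372 1.372 1.403 1.403 1.406 1.388 1.379 1.372 1.402]
 [1.393 1.366 1.374 1.403 1.401 1.402 1.399 1.382 1.373 1.366]
 [1.395 1.373 1.372 1.378 1.404 1.401 1.384 1.367 1.372 1.368]
 [1.396 1.391 1.372 1.367 1.362 1.365 1.364 1.368 1.39  1.4  ]
 [1.399 1.398 1.391 1.392 1.396 1.376 1.39  1.395 1.401 1.401]]
```

Request:
move_arm(increments=[[0.1,-0.05,-0.11,0,0],[0.2,-0.11,-0.22,0,0],[0.3,-0.11,-0.33,0,0],[0.4,-0.11,-0.44,0,0],[0.5,-0.11,-0.55,0,0],[0.58,-0.11,-0.64,0,0],[0.66,-0.11,-0.73,0,0],[0.74,-0.11,-0.82,0,0],[0.79,-0.11,-0.87,0,0],[0.79,-0.11,-0.87,0,0]])

```text
clock: 1.9
position: [0.4033, 0.2086, 0.2499]
eef_rot: [-0.698, 0.113, -0.113, 0.698]
ft_force: [-0.0, 0.5, 0.4]
grip_width: 0.094
```

Request:
move_arm(increments=[[0.1,0,-0.11,0,0],[0.2,0,-0.22,0,0],[0.3,0,-0.33,0,0],[0.4,0,-0.44,0,0],[0.5,0,-0.55,0,0],[0.58,0,-0.64,0,0],[0.66,0,-0.73,0,0],[0.74,0,-0.82,0,0],[0.78,0,-0.88,0,0],[0.78,0,-0.88,0,0]])

```text
clock: 2.9
position: [0.5892, -0.2241, 0.2494]
eef_rot: [0.699, -0.113, 0.113, -0.697]
ft_force: [-0.0, 0.3, 0.5]
grip_width: 0.0939
```

Run:
```python
from h import *
o,im,d=shot('wrist','w1')
for r in search_frame('nut','wrist')[:3]:
    u,v=r['location'];print(r,pix2world('wrist',u,v,z=0.032,obs=o),d[int(v),int(u)])
print(o['clock'],o['position'],o['joint_positions'],o['ft_force'],o['moment'])
```

```text
{'location': [255.9, 162.6], 'p': 0.96} [ 0.5848117 -0.2196647  0.032    ] 0.39950356
2.9 [ 0.58918458 -0.22414524  0.24936874] [-0.27429818  0.37943908  0.70954637  1.69157056 -0.26325136  1.16836374
  1.75454966] [-0.04660028  0.30507308  0.51592053] [-0.05402688  0.08169787  0.01120508]
```

Run:
```python
import cv2
im=cv2.imread('pics/w1.png');c=im[90:250,160:350];cv2.imwrite('pics/w1c.png',cv2.resize(c,None,fx=4,fy=3.75 if 0 else 3.7,interpolation=cv2.INTER_CUBIC))
cv2.imwrite('pics/w1b.png',cv2.resize(c,None,fx=3,fy=3,interpolation=cv2.INTER_CUBIC))
```

```text
(no output)
```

View pics/w1b.png

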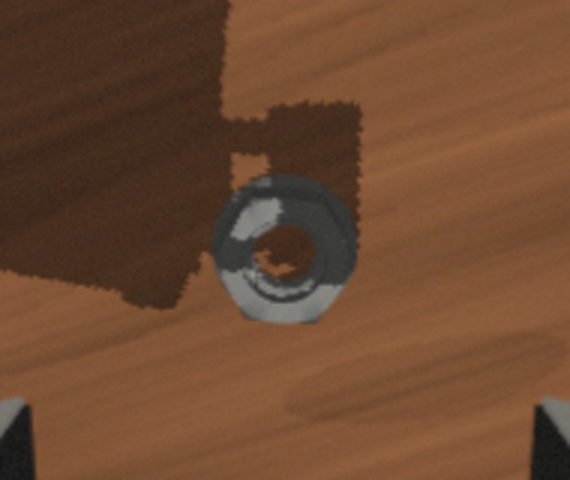

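View pics/w1.png

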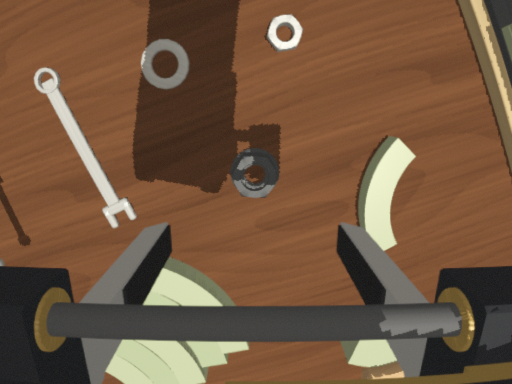

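```bash
cat >> h.py <<'E'
def cloud(name,d,o,u0,u1,v0,v1):
    ci=camera_info(name);K=np.array(ci['mtx']);dc=np.array(ci['dist_coeffs'])
    uu,vv=np.meshgrid(np.arange(u0,u1),np.arange(v0,v1));dd=d[v0:v1,u0:u1].ravel()
    p=cv2.undistortPoints(np.c_[uu.ravel(),vv.ravel()].astype(float)[:,None],K,dc)[:,0]
    P=np.c_[p[:,0]*dd,-p[:,1]*dd,-dd];T=cam(name,o);return P@T[:3,:3].T+T[:3,3]
def hexfit(P2):
    """top-face points: centre + yaw of flat normal via support extents"""
    best=None
    for a in np.deg2rad(np.arange(0,60,0.5)):
        w=[];c=[]
        N=[]
        for k in range(3):
            n=np.array([np.cos(a+k*np.pi/3),np.sin(a+k*np.pi/3)]);s=P2@n
            lo,hi=np.percentile(s,[.5,99.5]);w.append(hi-lo);c.append((hi+lo)/2);N.append(n)
        sc=sum(w)
        if best is None or sc<best[0]:
            best=(sc,np.rad2deg(a),np.linalg.lstsq(np.array(N),np.array(c),rcond=None)[0],w)
    return best
E
python3 - <<'E'
from h import *
o=ctrl.get_obs();d=np.load('pics/w1.npy')
P=cloud('wrist',d,o,225,285,140,205)
print(np.percentile(P[:,2],[1,10,50,90,95,99]))
for t in (0.024,0.027,0.029):
    Q=P[(P[:,2]>t)&(P[:,2]<.04)];print(len(Q),hexfit(Q[:,:2]),Q[:,:2].mean(0))
E
```

```text
[-1.06583553e-03 -8.27051755e-05  1.61850852e-03  3.27483002e-02
  3.32516499e-02  3.41947933e-02]
1113 (np.float64(0.14908290693062037), np.float64(37.5), array([ 0.59951447, -0.22590226]), [np.float64(0.04957353156687533), np.float64(0.049412612544500245), np.float64(0.0500967628192448)]) [ 0.59920071 -0.22573766]
1021 (np.float64(0.14897712452230089), np.float64(37.5), array([ 0.59956346, -0.22592612]), [np.float64(0.04959137690058579), np.float64(0.04939634045651037), np.float64(0.049989407165204724)]) [ 0.59910948 -0.22574512]
949 (np.float64(0.1486903450759529), np.float64(37.0), array([ 0.59964992, -0.22594732]), [np.float64(0.04941501605682458), np.float64(0.049381532298145625), np.float64(0.04989379672098271)]) [ 0.59919866 -0.2256951 ]
```

Run:
```python
from h import *
o=ctrl.get_obs();M=R.from_quat(o['eef_rot']).as_matrix()
y=np.degrees(np.arctan2(M[1,2],M[0,2]));print(y,M[:,1])
plan([0.5995,-0.2259,0.10],np.deg2rad(97.4-y))
```

```text
71.60202976791548 [-6.3844685e-04 -1.9215156e-03 -9.9999795e-01]
units shift [0.0275 0.373  0.0028] twist -0.1433 tool [[0.949, -0.001, 0.316], [-0.316, -0.002, 0.949], [0.0, -1.0, -0.002]] rows>= 3.0 3.0017301392090707
```

Request:
move_arm(increments=[[0.0275,0.1,0.003,-0.045,0],[0.0275,0.2,0.003,-0.09,0],[0.0275,0.3,0.003,-0.13,0],[0.0275,0.373,0.003,-0.1433,0],[0.0275,0.373,0.003,-0.1433,0],[0.0275,0.373,0.003,-0.1433,0]])

```text
clock: 3.6
position: [0.5999, -0.2214, 0.1011]
eef_rot: [-0.706, -0.047, 0.047, 0.706]
ft_force: [-0.2, 0.4, 0.6]
grip_width: 0.0942
```

```bash
cat >> h.py <<'E'
def st():
    o=ctrl.get_obs();M=R.from_quat(o['eef_rot']).as_matrix()
    print('t',round(o['clock'],2),'pos',np.round(o['position'],4),'yaw',round(np.degrees(np.arctan2(M[1,2],M[0,2])),2),'down',np.round(M[:,1],4),'q',np.round(o['joint_positions'],2),'F',np.round(o['ft_force'],2),'M',np.round(o['moment'],3),'w',round(o['grip_width'],4))
    return o
E
python3 - <<'E'
from h import *
st(); plan([0.5995,-0.2259,0.0085])
o,im,d=shot('wrist','w2')
E
```

```text
t 3.6 pos [ 0.5999 -0.2214  0.1011] yaw 97.56 down [-1.e-04  0.e+00 -1.e+00] q [-0.13  0.52  0.52  1.8  -0.33  0.9   2.24] F [-0.17  0.4   0.56] M [ 0.022 -0.029 -0.027] w 0.0942
units shift [-0.0025  0.2315 -0.0111] twist -0.0 tool [[0.991, -0.0, -0.132], [0.132, 0.0, 0.991], [-0.0, -1.0, 0.0]] rows>= 1.9 0.0
```

View pics/w2.png

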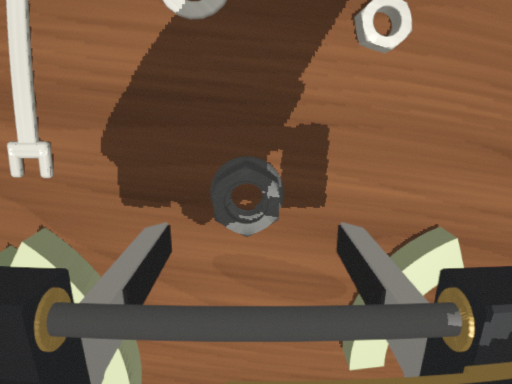

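Request:
move_arm(increments=[[0,0,0,0.045,0],[0,0,0,0.09,0],[0,0,0,0.135,0],[0,0,0,0.18,0],[0,0,0,0.225,0],[0,0,0,0.27,0],[0,0,0,0.315,0],[0,0,0,0.36,0],[0,0,0,0.405,0],[0,0,0,0.45,0]])

```text
clock: 4.65
position: [0.6011, -0.2213, 0.1026]
eef_rot: [-0.565, 0.423, -0.425, 0.567]
ft_force: [0.2, -0.4, 0.3]
grip_width: 0.0941
```

Request:
move_arm(increments=[[0,0,0,0.045,0],[0,0,0,0.09,0],[0,0,0,0.135,0],[0,0,0,0.18,0],[0,0,0,0.225,0],[0,0,0,0.27,0],[0,0,0,0.315,0],[0,0,0,0.36,0],[0,0,0,0.405,0],[0,0,0,0.45,0]])

```text
clock: 5.65
position: [0.6012, -0.2209, 0.1024]
eef_rot: [-0.154, 0.69, -0.69, 0.156]
ft_force: [-0.2, -0.3, -0.5]
grip_width: 0.0939
```

Request:
move_arm(increments=[[0,0,0,0.05,0],[0,0,0,0.1,0],[0,0,0,0.1,0],[0,0,0,0.1,0],[0,0,0,0.1,0]])

```text
clock: 6.15
position: [0.6002, -0.2214, 0.1011]
eef_rot: [-0.048, 0.706, -0.705, 0.049]
ft_force: [-0.3, -0.2, -1.1]
grip_width: 0.0937
```

Run:
```python
from h import *
st(); plan([0.5995,-0.2259,0.0085])
o,im,d=shot('wrist','w3')
P=cloud('wrist',d,o,190,310,120,270)
Q=P[(P[:,2]>.028)&(P[:,2]<.04)];print(len(Q),hexfit(Q[:,:2]),Q[:,:2].mean(0))
st()
```

```text
t 6.15 pos [ 0.6002 -0.2214  0.1011] yaw -82.14 down [ 1.1e-03  4.0e-04 -1.0e+00] q [-0.53  0.89  1.26  1.82 -0.94  1.17 -0.38] F [-0.34 -0.16 -1.12] M [-0.024  0.165 -0.014] w 0.0937
units shift [0.0036 0.2314 0.0109] twist -0.0 tool [[-0.991, 0.001, 0.137], [-0.137, 0.0, -0.991], [-0.001, -1.0, -0.0]] rows>= 1.9 0.0
2400 (np.float64(0.14845559868277725), np.float64(37.5), array([ 0.60073386, -0.22656739]), [np.float64(0.04953642386319418), np.float64(0.04934410114971738), np.float64(0.04957507366986569)]) [ 0.60153407 -0.22639923]
t 6.2 pos [ 0.6001 -0.2215  0.1009] yaw -82.19 down [ 9.e-04  5.e-04 -1.e+00] q [-0.53  0.89  1.26  1.82 -0.94  1.17 -0.38] F [ 0.52 -0.01 -0.16] M [-0.047  0.133 -0.046] w 0.0943
```

View pics/w3.png

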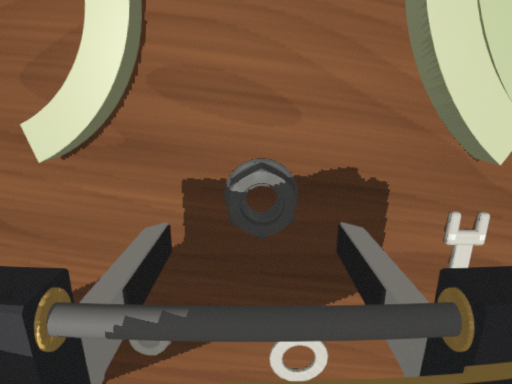

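Request:
move_arm(increments=[[0.0016,0.05,0.0116,0.002,0],[0.0016,0.1,0.0116,0.002,0],[0.0016,0.15,0.0116,0.002,0],[0.0016,0.19,0.0116,0.002,0],[0.0016,0.215,0.0116,0.002,0],[0.0016,0.231,0.0116,0.002,0],[0.0016,0.231,0.0116,0.002,0],[0.0016,0.231,0.0116,0.002,0]])

```text
clock: 7.0
position: [0.5999, -0.2267, 0.0085]
eef_rot: [0.045, -0.706, 0.706, -0.045]
ft_force: [-0.9, -0.2, 0.5]
grip_width: 0.0938
```

Run:
```python
from h import *
st(); plan([0.6001,-0.2262,0.0085])
```

```text
t 7.0 pos [ 0.5999 -0.2267  0.0085] yaw -82.71 down [ 6.e-04 -2.e-04 -1.e+00] q [-0.44  0.93  1.07  1.86 -0.99  1.   -0.36] F [-0.93 -0.18  0.48] M [0.023 0.107 0.009] w 0.0938
units shift [-0.0005  0.     -0.0011] twist -0.0 tool [[-0.992, 0.001, 0.127], [-0.127, -0.0, -0.992], [-0.001, -1.0, 0.0]] rows>= 0.0 0.0
```

Good. Close.

Request:
move_arm(increments=[[0,0,0,0,0.45],[0,0,0,0,0.8],[0,0,0,0,1],[0,0,0,0,1],[0,0,0,0,1],[0,0,0,0,1]])

```text
clock: 7.6
position: [0.5997, -0.2266, 0.0079]
eef_rot: [0.045, -0.706, 0.706, -0.045]
ft_force: [0.7, 0.5, 0.5]
grip_width: 0.0499
```

Run:
```python
from h import *
st()
```

```text
t 7.6 pos [ 0.5997 -0.2266  0.0079] yaw -82.72 down [-0.e+00 -2.e-04 -1.e+00] q [-0.44  0.93  1.07  1.86 -0.99  1.   -0.37] F [0.68 0.48 0.53] M [ 0.296  0.16  -0.018] w 0.0499
```

Run:
```python
from h import *
plan([0.5997,-0.2266,0.05]); plan([0.44,0.135,0.25])
```

```text
units shift [-0.000e+00 -1.052e-01  1.000e-04] twist -0.0 tool [[-0.992, -0.0, 0.127], [-0.127, -0.0, -0.992], [0.0, -1.0, 0.0]] rows>= 0.8 0.0
units shift [ 0.2816 -0.6054 -0.947 ] twist -0.0 tool [[-0.992, -0.0, 0.127], [-0.127, -0.0, -0.992], [0.0, -1.0, 0.0]] rows>= 9.3 0.0
```

Request:
move_arm(increments=[[0,-0.05,0,0,1],[0,-0.15,0,0,1],[0,-0.25,0,0,1],[0.02,-0.35,-0.07,0,1],[0.05,-0.44,-0.16,0,1],[0.08,-0.52,-0.25,0,1],[0.11,-0.58,-0.35,0,1],[0.14,-0.605,-0.45,0,1],[0.17,-0.605,-0.55,0,1],[0.2,-0.605,-0.65,0,1]])

```text
clock: 8.6
position: [0.4897, 0.0147, 0.2506]
eef_rot: [-0.045, 0.706, -0.705, 0.044]
ft_force: [0.0, 0.7, -2.8]
grip_width: 0.05
```

Run:
```python
from h import *
st();plan([0.44,0.135,0.25])
```

```text
t 8.6 pos [0.4897 0.0147 0.2506] yaw -82.8 down [-8.e-04  1.e-03 -1.e+00] q [-1.35  0.19  1.37  2.   -0.21  1.11 -1.33] F [ 0.04  0.68 -2.82] M [ 0.035  0.182 -0.068] w 0.05
units shift [ 0.0855  0.002  -0.3141] twist -0.0 tool [[-0.992, -0.001, 0.125], [-0.125, 0.001, -0.992], [0.001, -1.0, -0.001]] rows>= 2.6 0.0
```

Request:
move_arm(increments=[[0.02,0,-0.08,0,1],[0.04,0,-0.16,0,1],[0.06,0.001,-0.24,0,1],[0.08,0.002,-0.3,0,1],[0.085,0.002,-0.314,0,1],[0.085,0.002,-0.314,0,1],[0.085,0.002,-0.314,0,1]])

```text
clock: 9.3
position: [0.4416, 0.1327, 0.2495]
eef_rot: [0.044, -0.706, 0.706, -0.044]
ft_force: [0.0, -0.4, -4.4]
grip_width: 0.05
```

Run:
```python
from h import *
st()
o,im,d=shot('wrist','w4')
st()
for r in search_frame('stud_tip','wrist')[:3]+search_frame('stud','wrist')[:3]:
    u,v=r['location'];print(r,pix2world('wrist',u,v,z=0.141,obs=o),d[int(v),int(u)])
```

```text
t 9.3 pos [0.4416 0.1327 0.2495] yaw -82.87 down [-8.e-04 -2.e-04 -1.e+00] q [-1.71 -0.07  1.27  2.05  0.08  1.11 -1.92] F [ 0.01 -0.42 -4.41] M [0.037 0.079 0.035] w 0.05
t 9.35 pos [0.4417 0.1326 0.2495] yaw -82.9 down [-5.e-04 -6.e-04 -1.e+00] q [-1.7  -0.07  1.27  2.05  0.08  1.11 -1.92] F [-0.56 -0.55 -3.43] M [-0.05   0.121  0.006] w 0.0496
{'location': [242.5, 146.5], 'p': 0.62} [0.47843985 0.14754432 0.141     ] 0.28620672
{'location': [241.4, 145.5], 'p': 0.71} [0.47916726 0.14856607 0.141     ] 0.28807995
```

View pics/w4.png

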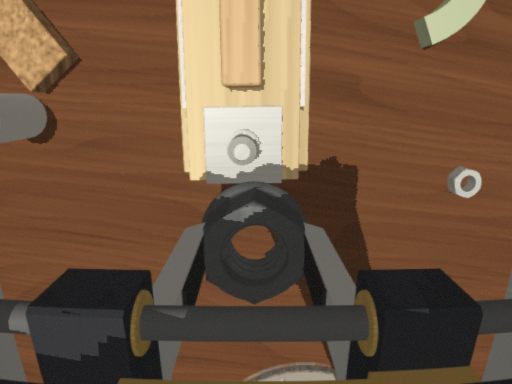

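Run:
```python
from h import *
o=ctrl.get_obs();d=np.load('pics/w4.npy')
P=cloud('wrist',d,o,200,290,100,190)
for lo,hi in ((.136,.15),(.139,.15),(.12,.15)):
    Q=P[(P[:,2]>lo)&(P[:,2]<hi)];print(len(Q),Q.mean(0),Q.min(0),Q.max(0),np.ptp(Q,0))
    if len(Q):
        print(cv2.minEnclosingCircle((Q[:,:2]).astype(np.float32)))
Q=P[abs(P[:,2]-.098)<.004];print('plate',len(Q),cv2.minAreaRect(Q[:,:2].astype(np.float32)))
P=cloud('wrist',d,o,195,315,170,305)
print(np.percentile(P[:,2],[50,90,95,99]))
top=np.percentile(P[:,2],95)
Q=P[(abs(P[:,2]-top)<.003)]
np.save('/tmp/q.npy',Q)
print(len(Q),hexfit(Q[:,:2]),Q.mean(0)[2])
im=cv2.imread('pics/w4.png');cv2.imwrite('pics/w4c.png',cv2.resize(im[90:310,180:330],None,fx=2.7,fy=2.7,interpolation=cv2.INTER_CUBIC))
```

```text
570 [0.47487759 0.14816897 0.13984156] [0.46217587 0.13629104 0.13601556] [0.48662499 0.1598819  0.14361185] [0.02444912 0.02359086 0.00759629]
((0.474416047334671, 0.14839540421962738), 0.012546420097351074)
355 [0.47461538 0.14807342 0.14127437] [0.46544209 0.13815349 0.13902249] [0.48375305 0.15706416 0.14361185] [0.01831096 0.01891067 0.00458937]
((0.47445178031921387, 0.1476891040802002), 0.009913944639265537)
697 [0.47547025 0.14813105 0.1386435 ] [0.4621482  0.13561791 0.12132273] [0.48701949 0.16080014 0.14361185] [0.02487129 0.02518223 0.02228912]
((0.47423067688941956, 0.14827832579612732), 0.012837289832532406)
plate 5632 ((0.4770384728908539, 0.14708545804023743), (0.08099334686994553, 0.08955425769090652), 6.994805812835693)
[0.26078523 0.27517597 0.28177778 0.30069012]
209 (np.float64(0.12568839514711042), np.float64(7.499999999999999), array([0.44424863, 0.13352975]), [np.float64(0.01722296357471015), np.float64(0.053925503631976845), np.float64(0.05453992794042342)]) 0.2819438182943734
```

View pics/w4c.png

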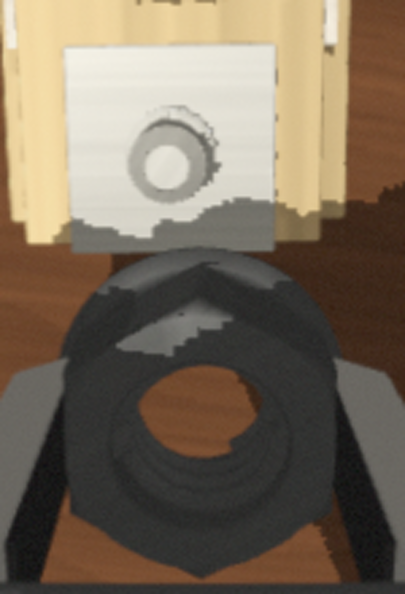

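Run:
```python
from h import *
o=ctrl.get_obs();d=np.load('pics/w4.npy')
P=cloud('wrist',d,o,203,306,170,305)
h=np.histogram(P[:,2],bins=np.arange(.235,.29,.002));print(list(zip(h[1].round(3),h[0])))
for lo,hi in ((.269,.278),(.271,.276)):
    Q=P[(P[:,2]>lo)&(P[:,2]<hi)];print(len(Q),hexfit(Q[:,:2]),Q[:,2].mean(),np.median(Q[:,2]))
    M=R.from_quat(o['eef_rot']).as_matrix();q=(Q-o['position'])@M
    print('tool x range',np.percentile(q[:,0],[.5,99.5]),'z',np.percentile(q[:,2],[.5,99.5]))
# tip fine
P=cloud('wrist',d,o,225,262,130,166)
Q=P[P[:,2]>.1385];
im=cv2.imread('pics/w4.png',0);
c=cv2.HoughCircles(cv2.resize(im[130:170,220:265],None,fx=6,fy=6,interpolation=cv2.INTER_CUBIC),cv2.HOUGH_GRADIENT,1.5,100,param1=80,param2=20,minRadius=30,maxRadius=70)
print(c)
```

```text
[(np.float64(0.235), np.int64(0)), (np.float64(0.237), np.int64(0)), (np.float64(0.239), np.int64(0)), (np.float64(0.241), np.int64(2)), (np.float64(0.243), np.int64(53)), (np.float64(0.245), np.int64(365)), (np.float64(0.247), np.int64(753)), (np.float64(0.249), np.int64(209)), (np.float64(0.251), np.int64(192)), (np.float64(0.253), np.int64(185)), (np.float64(0.255), np.int64(150)), (np.float64(0.257), np.int64(179)), (np.float64(0.259), np.int64(221)), (np.float64(0.261), np.int64(183)), (np.float64(0.263), np.int64(244)), (np.float64(0.265), np.int64(358)), (np.float64(0.267), np.int64(394)), (np.float64(0.269), np.int64(493)), (np.float64(0.271), np.int64(473)), (np.float64(0.273), np.int64(3801)), (np.float64(0.275), np.int64(929)), (np.float64(0.277), np.int64(34)), (np.float64(0.279), np.int64(16)), (np.float64(0.281), np.int64(2)), (np.float64(0.283), np.int64(0)), (np.float64(0.285), np.int64(0)), (np.float64(0.287), np.int64(0))]
5714 (np.float64(0.1489621333526054), np.float64(37.5), array([0.44281171, 0.13357349]), [np.float64(0.049658043285502274), np.float64(0.04979604873085488), np.float64(0.049508041336248254)]) 0.2738961291815958 0.27431501421744076
tool x range [-0.02840786  0.02472178] z [-0.02537348  0.02442074]
5149 (np.float64(0.14893645677280914), np.float64(37.5), array([0.4427409 , 0.13355034]), [np.float64(0.049695955236937206), np.float64(0.0496820430570638), np.float64(0.04955845847880813)]) 0.274230687956292 0.2743814167770929
tool x range [-0.02835446  0.02507031] z [-0.02531048  0.02434548]
[[[131.25 132.75  49.05]
  [218.25  24.75  46.8 ]]]
```

Run:
```python
from h import *
o=ctrl.get_obs();M=R.from_quat(o['eef_rot']).as_matrix()
s=pix2world('wrist',241.8,151.7,z=.141,obs=o);print(s)
n=np.array([.4428,.1336]);
for st_ in (s[:2],np.array([.4745,.1480])):
    t=np.r_[o['position'][:2]+st_-n,0.160];print(t);plan(t)
```

```text
[0.47409042 0.14765194 0.141     ]
[0.47291078 0.14692677 0.16      ]
units shift [-0.0821  0.2235 -0.0254] twist -0.0 tool [[-0.992, -0.0, 0.124], [-0.124, -0.001, -0.992], [0.001, -1.0, 0.001]] rows>= 1.9 0.0
[0.47332036 0.14727483 0.16      ]
units shift [-0.0832  0.2235 -0.0261] twist -0.0 tool [[-0.992, -0.0, 0.124], [-0.124, -0.001, -0.992], [0.001, -1.0, 0.001]] rows>= 1.9 0.0
```

Request:
move_arm(increments=[[-0.04,0.03,-0.013,0,1],[-0.0826,0.09,-0.0258,0,1],[-0.0826,0.15,-0.0258,0,1],[-0.0826,0.2,-0.0258,0,1],[-0.0826,0.2235,-0.0258,0,1],[-0.0826,0.2235,-0.0258,0,1],[-0.0826,0.2235,-0.0258,0,1],[-0.0826,0.2235,-0.0258,0,1]])

```text
clock: 10.25
position: [0.4732, 0.1491, 0.1614]
eef_rot: [-0.044, 0.706, -0.705, 0.045]
ft_force: [-0.6, 0.3, -3.9]
grip_width: 0.0499
```

Run:
```python
from h import *
st();plan([.4731,.1471,.142])
o,im,d=shot('wrist','w5')
shot('side','s5')
im=cv2.imread('pics/s5.png');cv2.imwrite('pics/s5c.png',cv2.resize(im[110:210,180:340],None,fx=4,fy=4,interpolation=cv2.INTER_CUBIC))
```

```text
t 10.25 pos [0.4732 0.1491 0.1614] yaw -82.73 down [ 0.0011  0.0015 -1.    ] q [-1.36  0.34  1.13  2.09 -0.38  0.94 -1.46] F [-0.64  0.33 -3.89] M [ 0.002  0.183 -0.048] w 0.0499
units shift [0.0008 0.0484 0.0049] twist -0.0 tool [[-0.992, 0.001, 0.127], [-0.127, 0.001, -0.992], [-0.001, -1.0, -0.001]] rows>= 0.4 0.0
```

View pics/w5.png

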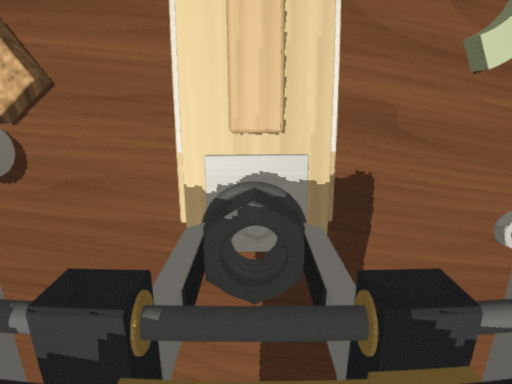

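View pics/s5c.png

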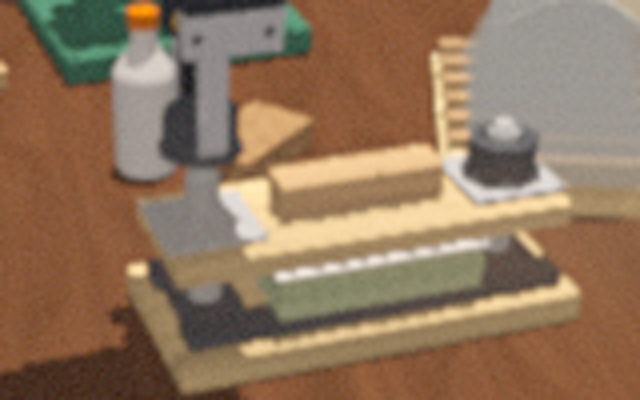

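Request:
move_arm(increments=[[0.001,0.01,0.005,0,1],[0.001,0.02,0.005,0,1],[0.001,0.0285,0.005,0,1],[0.001,0.0285,0.005,0,1]])

```text
clock: 10.75
position: [0.4722, 0.1465, 0.1482]
eef_rot: [0.045, -0.705, 0.706, -0.044]
ft_force: [-0.2, 1.0, -3.5]
grip_width: 0.0499
```

Run:
```python
from h import *
st();plan([.4731,.1471,.126])
```

```text
t 10.75 pos [0.4722 0.1465 0.1482] yaw -82.75 down [-9.e-04 -7.e-04 -1.e+00] q [-1.33  0.36  1.11  2.1  -0.41  0.92 -1.44] F [-0.16  0.95 -3.49] M [-0.041  0.196  0.014] w 0.0499
units shift [-0.0025  0.0554 -0.0012] twist -0.0 tool [[-0.992, -0.001, 0.126], [-0.126, -0.001, -0.992], [0.001, -1.0, 0.001]] rows>= 0.4 0.0
```

Request:
move_arm(increments=[[-0.002,0.008,-0.001,0,1],[-0.002,0.016,-0.001,0,1],[-0.002,0.024,-0.001,0,1],[-0.002,0.03,-0.001,0,1],[-0.002,0.03,-0.001,0,1]])

```text
clock: 11.25
position: [0.4731, 0.147, 0.1363]
eef_rot: [0.045, -0.705, 0.706, -0.044]
ft_force: [-0.8, 0.2, -3.1]
grip_width: 0.0496
```

Run:
```python
from h import *
st();plan([.4731,.1471,.126])
```

```text
t 11.25 pos [0.4731 0.147  0.1363] yaw -82.75 down [-7.e-04 -6.e-04 -1.e+00] q [-1.31  0.38  1.08  2.11 -0.43  0.89 -1.42] F [-0.81  0.24 -3.1 ] M [0.014 0.156 0.037] w 0.0496
units shift [-0.0001  0.0258 -0.0003] twist -0.0 tool [[-0.992, -0.001, 0.126], [-0.126, -0.001, -0.992], [0.001, -1.0, 0.001]] rows>= 0.2 0.0
```

Request:
move_arm(increments=[[0,0.007,0,0,1],[0,0.014,0,0,1],[0,0.02,0,0,1],[0,0.025,0,0,1],[0,0.025,0,0,1]])

```text
clock: 11.75
position: [0.4731, 0.147, 0.1264]
eef_rot: [0.045, -0.706, 0.706, -0.044]
ft_force: [-0.2, -0.5, -3.3]
grip_width: 0.05
```

Run:
```python
from h import *
st()
```

```text
t 11.75 pos [0.4731 0.147  0.1264] yaw -82.76 down [-6.e-04 -4.e-04 -1.e+00] q [-1.29  0.39  1.06  2.12 -0.45  0.88 -1.4 ] F [-0.16 -0.5  -3.27] M [-0.012  0.176  0.   ] w 0.05
```

Request:
move_arm(increments=[[0,0.008,0,0,1],[0,0.016,0,0,1],[0,0.022,0,0,1],[0,0.022,0,0,1]])

```text
clock: 12.15
position: [0.473, 0.147, 0.1175]
eef_rot: [0.045, -0.706, 0.706, -0.044]
ft_force: [-0.8, -0.5, -4.0]
grip_width: 0.05
```

Run:
```python
from h import *
st()
```

```text
t 12.15 pos [0.473  0.147  0.1175] yaw -82.75 down [-8.e-04 -6.e-04 -1.e+00] q [-1.27  0.41  1.05  2.13 -0.47  0.86 -1.39] F [-0.76 -0.54 -4.02] M [-0.04   0.177 -0.058] w 0.05
```

Request:
move_arm(increments=[[0,0.002,0,0,1],[0,0.003,0,0,1]])

```text
clock: 12.35
position: [0.4733, 0.1471, 0.1167]
eef_rot: [0.045, -0.706, 0.706, -0.045]
ft_force: [-0.1, 0.3, -3.6]
grip_width: 0.05
```

Request:
move_arm(increments=[[0,0.002,0,0,1],[0,0.003,0,0,1]])

```text
clock: 12.55
position: [0.4732, 0.1471, 0.1154]
eef_rot: [0.045, -0.706, 0.706, -0.045]
ft_force: [0.7, -1.1, -3.2]
grip_width: 0.0495
```

Request:
move_arm(increments=[[0,0.002,0,0,1],[0,0.003,0,0,1]])

```text
clock: 12.75
position: [0.4732, 0.1471, 0.1142]
eef_rot: [0.045, -0.706, 0.706, -0.045]
ft_force: [-0.9, 0.4, -3.7]
grip_width: 0.0499
```

Request:
move_arm(increments=[[0,0.002,0,0,1],[0,0.003,0,0,1]])

```text
clock: 12.95
position: [0.4732, 0.1471, 0.113]
eef_rot: [0.045, -0.706, 0.706, -0.045]
ft_force: [0.9, -0.9, -3.6]
grip_width: 0.0497
```

Request:
move_arm(increments=[[0,0.002,0,0,1],[0,0.002,0,0,1]])

```text
clock: 13.15
position: [0.4732, 0.1471, 0.1122]
eef_rot: [0.045, -0.706, 0.706, -0.045]
ft_force: [0.4, 0.2, -3.8]
grip_width: 0.0497
```

Request:
move_arm(increments=[[0,0.002,0,0,1],[0,0.002,0,0,1]])

```text
clock: 13.35
position: [0.4732, 0.1471, 0.1114]
eef_rot: [0.045, -0.706, 0.706, -0.045]
ft_force: [0.2, 0.6, -4.4]
grip_width: 0.0498
```

Request:
move_arm(increments=[[0,0.002,0,0,1],[0,0.002,0,0,1]])

```text
clock: 13.55
position: [0.4734, 0.1472, 0.111]
eef_rot: [-0.045, 0.706, -0.706, 0.045]
ft_force: [-3.1, -0.5, 8.0]
grip_width: 0.0502
```

Request:
move_arm(increments=[[0,-0.001,0,0,1],[0,-0.0018,0,-0.04,1],[0,-0.0026,0,-0.08,1],[0,-0.0034,0,-0.12,1],[0,-0.0034,0,-0.12,1]])

```text
clock: 14.05
position: [0.4733, 0.1471, 0.1122]
eef_rot: [-0.177, 0.685, -0.684, 0.177]
ft_force: [0.1, 0.0, -3.7]
grip_width: 0.0499
```

Run:
```python
from h import *
st()
```

```text
t 14.05 pos [0.4733 0.1471 0.1122] yaw -61.02 down [-1.e-04  6.e-04 -1.e+00] q [-1.19  0.37  0.93  2.13 -0.4   0.83 -1.08] F [ 0.11  0.04 -3.7 ] M [-0.067  0.132 -0.004] w 0.0499
```

Request:
move_arm(increments=[[0,0,0,-0.04,1],[0,-0.0007,0,-0.08,1],[0,-0.0014,0,-0.12,1],[0,-0.0021,0,-0.16,1],[0,-0.0025,0,-0.2,1],[0,-0.0025,0,-0.2,1]])

```text
clock: 14.65
position: [0.4736, 0.1471, 0.1133]
eef_rot: [-0.379, 0.597, -0.597, 0.379]
ft_force: [-0.6, 0.0, 3.3]
grip_width: 0.05
```

Run:
```python
from h import *
st()
```

```text
t 14.65 pos [0.4736 0.1471 0.1133] yaw -25.24 down [ 2.e-04  5.e-04 -1.e+00] q [-1.07  0.32  0.76  2.12 -0.3   0.81 -0.56] F [-0.65  0.05  3.35] M [-0.026  0.027  0.058] w 0.05
```

Request:
move_arm(increments=[[0,-0.0007,0,-0.04,1],[0,-0.0014,0,-0.08,1],[0,-0.0021,0,-0.12,1],[0,-0.0028,0,-0.16,1],[0,-0.0035,0,-0.2,1],[0,-0.0035,0,-0.2,1]])

```text
clock: 15.25
position: [0.4735, 0.1471, 0.1146]
eef_rot: [-0.544, 0.452, -0.451, 0.544]
ft_force: [-0.3, 0.8, 3.7]
grip_width: 0.0499
```

Run:
```python
from h import *
st()
```

```text
t 15.25 pos [0.4735 0.1471 0.1146] yaw 10.64 down [-2.e-04  3.e-04 -1.e+00] q [-0.95  0.28  0.62  2.12 -0.23  0.8  -0.01] F [-0.3   0.75  3.75] M [ 0.014  0.096 -0.086] w 0.0499
```

Request:
move_arm(increments=[[0,-0.0007,0,-0.04,1],[0,-0.0014,0,-0.08,1],[0,-0.0021,0,-0.12,1],[0,-0.0028,0,-0.16,1],[0,-0.0028,0,-0.16,1]])

```text
clock: 15.75
position: [0.4733, 0.1471, 0.1155]
eef_rot: [0.639, -0.303, 0.302, -0.639]
ft_force: [2.3, 0.6, 1.1]
grip_width: 0.0495
```

Run:
```python
from h import *
st()
```

```text
t 15.75 pos [0.4733 0.1471 0.1155] yaw 39.36 down [-4.e-04 -0.e+00 -1.e+00] q [-0.87  0.27  0.51  2.11 -0.18  0.8   0.44] F [2.3  0.6  1.05] M [ 0.008 -0.134 -0.026] w 0.0495
```

Request:
move_arm(increments=[[0,-0.0006,0,-0.04,1],[0,-0.0012,0,-0.08,1],[0,-0.0012,0,-0.08,1]])

```text
clock: 16.05
position: [0.4734, 0.1471, 0.116]
eef_rot: [0.672, -0.22, 0.22, -0.672]
ft_force: [1.2, 0.3, 2.1]
grip_width: 0.0497
```

Request:
move_arm(increments=[[0,-0.0006,0,-0.04,1],[0,-0.0006,0,-0.04,1]])

```text
clock: 16.25
position: [0.4734, 0.1471, 0.1162]
eef_rot: [0.684, -0.178, 0.178, -0.684]
ft_force: [0.6, 0.2, 2.6]
grip_width: 0.0497
```

Run:
```python
from h import *
st()
```

```text
t 16.25 pos [0.4734 0.1471 0.1162] yaw 60.9 down [-2.e-04 -0.e+00 -1.e+00] q [-0.8   0.26  0.43  2.11 -0.15  0.8   0.78] F [0.56 0.23 2.56] M [ 0.09  -0.323  0.023] w 0.0497
```

Request:
move_arm(increments=[[0,-0.0004,0,-0.03,1],[0,-0.0004,0,-0.03,1]])

```text
clock: 16.45
position: [0.4733, 0.1472, 0.1164]
eef_rot: [0.692, -0.145, 0.145, -0.692]
ft_force: [2.2, 1.0, 0.8]
grip_width: 0.0496
```

Request:
move_arm(increments=[[0,-0.0004,0,-0.03,1],[0,-0.0004,0,-0.03,1]])

```text
clock: 16.65
position: [0.4733, 0.1472, 0.1164]
eef_rot: [0.698, -0.112, 0.112, -0.698]
ft_force: [4.0, 1.0, -3.7]
grip_width: 0.0497
```

Run:
```python
from h import *
st()
```

```text
t 16.65 pos [0.4733 0.1472 0.1164] yaw 71.73 down [-2.e-04 -1.e-04 -1.e+00] q [-0.77  0.25  0.4   2.11 -0.14  0.8   0.96] F [ 3.97  0.98 -3.71] M [ 0.358 -0.845 -0.036] w 0.0497
```

Request:
move_arm(increments=[[0.0005,0,0,-0.03,1],[0.0005,0.002,0,-0.03,1],[0.0005,0.004,0,-0.03,1],[0.0005,0.004,0,-0.03,1]])

```text
clock: 17.05
position: [0.4733, 0.147, 0.1148]
eef_rot: [0.703, -0.079, 0.079, -0.703]
ft_force: [3.2, 0.0, -5.0]
grip_width: 0.0496
```

Run:
```python
from h import *
st()
```

```text
t 17.05 pos [0.4733 0.147  0.1148] yaw 77.19 down [-5.e-04 -3.e-04 -1.e+00] q [-0.76  0.26  0.38  2.11 -0.13  0.8   1.05] F [ 3.21  0.   -4.98] M [ 0.189 -0.775 -0.005] w 0.0496
```

Request:
move_arm(increments=[[0.0005,0.003,0,0,1],[0.0005,0.006,0,0,1],[0.0005,0.009,0,0,1],[0.0005,0.009,0,0,1]])

```text
clock: 17.45
position: [0.4735, 0.147, 0.1112]
eef_rot: [0.703, -0.078, 0.077, -0.703]
ft_force: [1.7, -0.1, -4.7]
grip_width: 0.0495
```

Run:
```python
from h import *
st()
```

```text
t 17.45 pos [0.4735 0.147  0.1112] yaw 77.42 down [-6.e-04 -3.e-04 -1.e+00] q [-0.75  0.26  0.38  2.11 -0.13  0.79  1.05] F [ 1.75 -0.1  -4.68] M [ 0.195 -0.454 -0.023] w 0.0495
```

Request:
move_arm(increments=[[0,0.0015,0,0,1],[0,0.0015,0,0,1]])

```text
clock: 17.65
position: [0.4735, 0.1469, 0.1107]
eef_rot: [0.703, -0.078, 0.077, -0.703]
ft_force: [0.4, 1.1, -3.6]
grip_width: 0.0498
```

Request:
move_arm(increments=[[0,0.0012,0,0,1],[0,0.0012,0,0,1]])

```text
clock: 17.85
position: [0.4736, 0.147, 0.1104]
eef_rot: [0.703, -0.077, 0.077, -0.703]
ft_force: [-0.4, -0.7, -1.1]
grip_width: 0.0494
```

Run:
```python
from h import *
st()
```

```text
t 17.85 pos [0.4736 0.147  0.1104] yaw 77.44 down [-4.e-04 -1.e-04 -1.e+00] q [-0.75  0.26  0.38  2.11 -0.13  0.79  1.06] F [-0.44 -0.74 -1.09] M [-0.02   0.084 -0.011] w 0.0494
```

Request:
move_arm(increments=[[0,0,0,0.04,1],[0,0.0007,0,0.08,1],[0,0.0014,0,0.12,1],[0,0.0021,0,0.16,1],[0,0.0026,0,0.2,1],[0,0.0026,0,0.2,1]])

```text
clock: 18.45
position: [0.4735, 0.147, 0.1092]
eef_rot: [0.644, -0.292, 0.291, -0.644]
ft_force: [0.3, 0.3, -2.6]
grip_width: 0.0499
```

Run:
```python
from h import *
st()
```

```text
t 18.45 pos [0.4735 0.147  0.1092] yaw 41.32 down [-5.e-04 -4.e-04 -1.e+00] q [-0.86  0.28  0.5   2.12 -0.19  0.79  0.48] F [ 0.3   0.33 -2.55] M [-0.094 -0.136  0.037] w 0.0499
```

Request:
move_arm(increments=[[0,0.0007,0,0.04,1],[0,0.0014,0,0.08,1],[0,0.0021,0,0.12,1],[0,0.0028,0,0.16,1],[0,0.0034,0,0.2,1],[0,0.0034,0,0.2,1]])

```text
clock: 19.05
position: [0.4734, 0.1471, 0.1078]
eef_rot: [0.524, -0.475, 0.475, -0.523]
ft_force: [0.2, -0.3, -3.5]
grip_width: 0.05
```

Run:
```python
from h import *
st()
```

```text
t 19.05 pos [0.4734 0.1471 0.1078] yaw 5.53 down [-6.e-04 -5.e-04 -1.e+00] q [-0.97  0.3   0.64  2.12 -0.25  0.79 -0.08] F [ 0.21 -0.29 -3.49] M [-0.127  0.01   0.043] w 0.05
```

Request:
move_arm(increments=[[0,0.0007,0,0.04,1],[0,0.0014,0,0.08,1],[0,0.0021,0,0.12,1],[0,0.0028,0,0.16,1],[0,0.0028,0,0.16,1]])

```text
clock: 19.55
position: [0.4735, 0.147, 0.1067]
eef_rot: [0.39, -0.59, 0.59, -0.389]
ft_force: [-0.5, -0.6, -2.9]
grip_width: 0.0501
```

Run:
```python
from h import *
st()
```

```text
t 19.55 pos [0.4735 0.147  0.1067] yaw -23.14 down [-6.e-04 -6.e-04 -1.e+00] q [-1.06  0.33  0.76  2.13 -0.31  0.8  -0.51] F [-0.47 -0.55 -2.9 ] M [-0.075  0.086  0.009] w 0.0501
```

Request:
move_arm(increments=[[0,0.0007,0,0.04,1],[0,0.0014,0,0.08,1],[0,0.0014,0,0.08,1]])

```text
clock: 19.85
position: [0.4735, 0.147, 0.1061]
eef_rot: [0.313, -0.634, 0.634, -0.313]
ft_force: [0.1, 0.3, -2.8]
grip_width: 0.0497
```

Run:
```python
from h import *
st()
```

```text
t 19.85 pos [0.4735 0.147  0.1061] yaw -37.47 down [-6.e-04 -5.e-04 -1.e+00] q [-1.11  0.35  0.82  2.13 -0.35  0.8  -0.72] F [ 0.15  0.29 -2.77] M [-0.101  0.071 -0.013] w 0.0497
```

Request:
move_arm(increments=[[0,0.0007,0,0.04,1],[0,0.0007,0,0.04,1]])

```text
clock: 20.05
position: [0.4735, 0.1469, 0.1059]
eef_rot: [0.273, -0.652, 0.653, -0.272]
ft_force: [-0.1, 0.7, -3.2]
grip_width: 0.0499
```

Request:
move_arm(increments=[[0,0.0007,0,0.04,1],[0,0.0007,0,0.04,1]])

```text
clock: 20.25
position: [0.4738, 0.1471, 0.1058]
eef_rot: [0.231, -0.668, 0.668, -0.231]
ft_force: [-1.1, -0.2, 3.1]
grip_width: 0.0499
```

Run:
```python
from h import *
st()
```

```text
t 20.25 pos [0.4738 0.1471 0.1058] yaw -51.83 down [-1.e-04 -2.e-04 -1.e+00] q [-1.15  0.37  0.88  2.13 -0.39  0.81 -0.93] F [-1.08 -0.15  3.15] M [-0.028  0.241 -0.138] w 0.0499
```

Request:
move_arm(increments=[[0,-0.0003,0,0.03,1],[0,-0.0003,0,0.06,1],[0,-0.0003,0,0.06,1]])

```text
clock: 20.55
position: [0.4737, 0.1471, 0.1059]
eef_rot: [0.168, -0.687, 0.687, -0.167]
ft_force: [-0.1, 0.9, 0.5]
grip_width: 0.05
```

```bash
cat >> h.py <<'E'
def avg(n=8):
    F=[];M=[]
    for i in range(n):
        o=ctrl.get_obs();F.append(o['ft_force']);M.append(o['moment']);snapshot('side')
    print('avgF',np.mean(F,0).round(2),'avgM',np.mean(M,0).round(3),'sdM',np.std(M,0).round(3))
E
python3 - <<'E'
from h import *
st();avg()
E
```

```text
t 20.55 pos [0.4737 0.1471 0.1059] yaw -62.59 down [-2.e-04 -3.e-04 -1.e+00] q [-1.19  0.39  0.93  2.13 -0.43  0.82 -1.08] F [-0.08  0.95  0.55] M [ 0.075  0.1   -0.068] w 0.05
avgF [0.51 0.11 0.03] avgM [0.064 0.007 0.034] sdM [0.024 0.058 0.057]
```

Request:
move_arm(increments=[[0,0,0,0.03,1],[0,0,0,0.06,1],[0,0,0,0.075,1],[0,0,0,0.075,1]])

```text
clock: 21.35
position: [0.4736, 0.147, 0.1058]
eef_rot: [0.083, -0.702, 0.702, -0.083]
ft_force: [-0.3, 0.2, 2.7]
grip_width: 0.0492
```

Run:
```python
from h import *
st();avg()
```

```text
t 21.35 pos [0.4736 0.147  0.1058] yaw -76.47 down [-3.e-04 -4.e-04 -1.e+00] q [-1.23  0.41  1.    2.13 -0.48  0.83 -1.28] F [-0.29  0.22  2.7 ] M [ 0.097  0.202 -0.126] w 0.0492
avgF [ 0.17 -0.03  2.46] avgM [ 0.05   0.098 -0.036] sdM [0.025 0.052 0.047]
```

Request:
move_arm(increments=[[0,0,0,0.015,1],[0,0,0,0.02,1],[0,0,0,0.02,1]])

```text
clock: 22.05
position: [0.4736, 0.147, 0.1058]
eef_rot: [0.062, -0.704, 0.705, -0.061]
ft_force: [-0.4, -0.9, 4.9]
grip_width: 0.0496
```

Run:
```python
from h import *
st();avg()
```

```text
t 22.05 pos [0.4736 0.147  0.1058] yaw -80.04 down [-4.e-04 -3.e-04 -1.e+00] q [-1.24  0.42  1.02  2.14 -0.49  0.84 -1.32] F [-0.43 -0.86  4.87] M [ 0.051  0.27  -0.097] w 0.0496
avgF [-0.27 -0.24  5.45] avgM [ 0.054  0.278 -0.096] sdM [0.035 0.019 0.029]
```

Request:
move_arm(increments=[[0,-0.0006,0,0,1],[0,-0.0006,0,0,1]])

```text
clock: 22.65
position: [0.4734, 0.1469, 0.1058]
eef_rot: [0.062, -0.704, 0.705, -0.061]
ft_force: [0.7, 0.3, -0.9]
grip_width: 0.0498
```

Run:
```python
from h import *
st();avg()
```

```text
t 22.65 pos [0.4734 0.1469 0.1058] yaw -80.03 down [-7.e-04 -5.e-04 -1.e+00] q [-1.24  0.42  1.02  2.14 -0.49  0.84 -1.32] F [ 0.73  0.35 -0.94] M [0.031 0.054 0.036] w 0.0498
avgF [-0.17 -0.04 -2.77] avgM [-0.006  0.095  0.008] sdM [0.044 0.047 0.028]
```

Request:
move_arm(increments=[[0,0,0,0.01,1],[0,0,0,0.01,1]])

```text
clock: 23.25
position: [0.4735, 0.147, 0.1059]
eef_rot: [0.05, -0.705, 0.705, -0.049]
ft_force: [0.3, 0.0, -4.8]
grip_width: 0.0499
```

Run:
```python
from h import *
st();avg()
```

```text
t 23.25 pos [0.4735 0.147  0.1059] yaw -81.96 down [-6.e-04 -4.e-04 -1.e+00] q [-1.25  0.43  1.03  2.14 -0.5   0.84 -1.35] F [ 0.28  0.01 -4.79] M [ 0.02   0.182 -0.016] w 0.0499
avgF [-0.    0.19 -5.16] avgM [-0.014  0.203 -0.007] sdM [0.033 0.035 0.024]
```

Request:
move_arm(increments=[[0,0,0,0.01,1],[0,0,0,0.01,1]])

```text
clock: 23.85
position: [0.4735, 0.147, 0.1059]
eef_rot: [0.039, -0.706, 0.706, -0.038]
ft_force: [-1.1, 1.1, -6.4]
grip_width: 0.0495
```

Run:
```python
from h import *
st();avg(6)
```

```text
t 23.85 pos [0.4735 0.147  0.1059] yaw -83.76 down [-5.e-04 -3.e-04 -1.e+00] q [-1.26  0.43  1.03  2.14 -0.5   0.84 -1.37] F [-1.12  1.11 -6.38] M [0.1   0.19  0.026] w 0.0495
avgF [-0.44  0.41 -6.88] avgM [ 0.055  0.2   -0.01 ] sdM [0.032 0.042 0.018]
```

Request:
move_arm(increments=[[0,0,0,0.01,1],[0,0,0,0.01,1]])

```text
clock: 24.35
position: [0.4735, 0.147, 0.1059]
eef_rot: [0.028, -0.706, 0.707, -0.027]
ft_force: [-0.6, 0.1, -8.7]
grip_width: 0.0502
```

Run:
```python
from h import *
st();avg(6)
```

```text
t 24.35 pos [0.4735 0.147  0.1059] yaw -85.56 down [-5.e-04 -4.e-04 -1.e+00] q [-1.26  0.44  1.04  2.14 -0.51  0.84 -1.4 ] F [-0.59  0.12 -8.74] M [0.048 0.205 0.018] w 0.0502
avgF [-0.23  0.26 -9.24] avgM [0.039 0.207 0.002] sdM [0.017 0.029 0.014]
```

Request:
move_arm(increments=[[0,0.0005,0,0,1],[0,0.0005,0,0,1]])

```text
clock: 24.85
position: [0.4736, 0.147, 0.1059]
eef_rot: [0.028, -0.707, 0.707, -0.028]
ft_force: [-0.3, 0.2, -6.7]
grip_width: 0.0498
```

Run:
```python
from h import *
st();avg(6)
```

```text
t 24.85 pos [0.4736 0.147  0.1059] yaw -85.45 down [-4.e-04 -1.e-04 -1.e+00] q [-1.26  0.44  1.04  2.14 -0.51  0.84 -1.4 ] F [-0.32  0.22 -6.72] M [-0.049  0.42   0.032] w 0.0498
avgF [-1.17 -0.09 -5.54] avgM [-0.048  0.432  0.017] sdM [0.01  0.057 0.033]
```

Request:
move_arm(increments=[[0,0.0002,0,0.01,1],[0,0.0002,0,0.01,1]])

```text
clock: 25.35
position: [0.4738, 0.1471, 0.1059]
eef_rot: [0.016, -0.707, 0.707, -0.016]
ft_force: [-1.3, 0.3, -2.3]
grip_width: 0.05
```

Run:
```python
from h import *
st();avg(6)
```

```text
t 25.35 pos [0.4738 0.1471 0.1059] yaw -87.36 down [-1.e-04 -1.e-04 -1.e+00] q [-1.26  0.44  1.05  2.14 -0.52  0.85 -1.42] F [-1.35  0.25 -2.33] M [ 0.157  0.5   -0.089] w 0.05
avgF [-0.85  0.21 -1.7 ] avgM [ 0.137  0.4   -0.077] sdM [0.023 0.046 0.02 ]
```

Request:
move_arm(increments=[[0,0,0,0.01,1],[0,0,0,0.01,1]])

```text
clock: 25.85
position: [0.4737, 0.1471, 0.1058]
eef_rot: [0.005, -0.707, 0.707, -0.005]
ft_force: [-0.5, -0.3, 2.1]
grip_width: 0.0501
```

Run:
```python
from h import *
st();avg(6)
```

```text
t 25.85 pos [0.4737 0.1471 0.1058] yaw -89.15 down [-1.e-04 -1.e-04 -1.e+00] q [-1.27  0.45  1.06  2.14 -0.52  0.85 -1.45] F [-0.52 -0.34  2.06] M [ 0.238  0.411 -0.143] w 0.0501
avgF [-0.48  0.43  1.82] avgM [ 0.259  0.375 -0.166] sdM [0.014 0.046 0.023]
```

Request:
move_arm(increments=[[0,0,0,0.01,1],[0,0,0,0.01,1]])

```text
clock: 26.35
position: [0.4737, 0.1471, 0.1058]
eef_rot: [-0.006, -0.707, 0.707, 0.006]
ft_force: [-0.0, 1.1, 4.3]
grip_width: 0.0498
```

Run:
```python
from h import *
st();avg(6)
```

```text
t 26.35 pos [0.4737 0.1471 0.1058] yaw -90.94 down [-2.e-04 -2.e-04 -1.e+00] q [-1.28  0.45  1.07  2.14 -0.53  0.85 -1.47] F [-0.02  1.1   4.29] M [ 0.351  0.369 -0.016] w 0.0498
avgF [-0.91  1.35  4.56] avgM [ 0.37   0.327 -0.136] sdM [0.029 0.048 0.066]
```

Request:
move_arm(increments=[[0,0,0,0,0.4],[0,0,0,0,0.38],[0,0,0,0,0.38],[0,0,0,0,0.38]])

```text
clock: 27.05
position: [0.4735, 0.1469, 0.1057]
eef_rot: [-0.005, -0.707, 0.707, 0.005]
ft_force: [-0.3, -0.1, -0.3]
grip_width: 0.0579
```

Run:
```python
from h import *
st();avg(8)
```

```text
t 27.05 pos [0.4735 0.1469 0.1057] yaw -90.85 down [-5.e-04 -4.e-04 -1.e+00] q [-1.27  0.45  1.07  2.14 -0.53  0.85 -1.47] F [-0.33 -0.08 -0.25] M [-0.006  0.218 -0.005] w 0.0579
avgF [-0.08 -0.12 -0.45] avgM [-0.019  0.162 -0.014] sdM [0.035 0.025 0.023]
```

Request:
move_arm(increments=[[0,0,0,0,0.5],[0,0,0,0,1],[0,0,0,0,1],[0,0,0,0,1]])

```text
clock: 27.85
position: [0.4736, 0.1471, 0.1057]
eef_rot: [-0.005, -0.707, 0.707, 0.005]
ft_force: [-0.0, 0.4, 0.8]
grip_width: 0.0496
```

Run:
```python
from h import *
st();avg(8)
```

```text
t 27.85 pos [0.4736 0.1471 0.1057] yaw -90.84 down [-3.e-04 -1.e-04 -1.e+00] q [-1.27  0.45  1.07  2.14 -0.53  0.85 -1.47] F [-0.02  0.43  0.8 ] M [0.099 0.177 0.066] w 0.0496
avgF [-0.1   0.85  0.14] avgM [0.157 0.165 0.075] sdM [0.038 0.029 0.03 ]
```

Request:
move_arm(increments=[[0,0,0,0.01,1],[0,0,0,0.01,1]])

```text
clock: 28.45
position: [0.4736, 0.147, 0.1057]
eef_rot: [-0.017, -0.707, 0.707, 0.017]
ft_force: [-0.9, 1.8, 1.3]
grip_width: 0.05
```

Run:
```python
from h import *
st();avg(8)
```

```text
t 28.45 pos [0.4736 0.147  0.1057] yaw -92.76 down [-5.e-04 -3.e-04 -1.e+00] q [-1.28  0.46  1.08  2.14 -0.54  0.85 -1.49] F [-0.87  1.81  1.32] M [0.308 0.367 0.051] w 0.05
avgF [-0.94  1.52  1.31] avgM [ 0.305  0.356 -0.134] sdM [0.018 0.027 0.077]
```

Run:
```python
from h import *
for i in range(6):
    o=ctrl.get_obs();M=R.from_quat(o['eef_rot']).as_matrix()
    print(round(o['clock'],2),o['moment'].round(3),o['ft_force'].round(2),np.degrees(np.arctan2(M[1,2],M[0,2])).round(3),o['joint_positions'].round(4)[-1],o['tau'][-1].round(3));snapshot('side')
```

```text
28.85 [ 0.324  0.391 -0.227] [-1.16  1.67  1.1 ] -92.655 -1.4934 0.198
28.9 [ 0.334  0.445 -0.21 ] [-0.63  1.23  2.04] -92.652 -1.4933 0.2
28.95 [ 0.379  0.481 -0.232] [-1.95  2.01  1.88] -92.655 -1.4933 0.201
29.0 [ 0.36   0.421 -0.171] [-1.19  1.62  1.18] -92.655 -1.4934 0.202
29.05 [ 0.383  0.441 -0.167] [-1.61  2.02  2.25] -92.652 -1.4933 0.204
29.1 [ 0.421  0.472 -0.221] [-2.48  2.05  0.42] -92.651 -1.4933 0.205
```

Request:
move_arm(increments=[[0,0,0,0.004,1]])

```text
clock: 29.25
position: [0.4736, 0.147, 0.1057]
eef_rot: [-0.021, -0.707, 0.707, 0.021]
ft_force: [-1.9, 0.8, 0.4]
grip_width: 0.0498
```

```bash
cat > ser.py <<'E'
from h import *
import sys
for i in range(int(sys.argv[1])):
    o=ctrl.get_obs();M=R.from_quat(o['eef_rot']).as_matrix()
    print(round(o['clock'],2),o['moment'].round(3),o['ft_force'].round(2),np.degrees(np.arctan2(M[1,2],M[0,2])).round(3),o['joint_positions'].round(4)[-1],o['tau'][-1].round(3),o['position'].round(4));snapshot('side')
E
python3 ser.py 4
```

```text
29.25 [0.375 0.423 0.484] [-1.92  0.76  0.43] -93.363 -1.5029 0.089 [0.4736 0.147  0.1057]
29.3 [0.407 0.498 0.424] [-0.87  1.13  2.14] -93.43 -1.5039 0.03 [0.4736 0.147  0.1058]
29.35 [0.419 0.504 0.273] [-1.56  0.95  2.67] -93.383 -1.5032 -0.546 [0.4736 0.147  0.1057]
29.4 [0.373 0.53  0.246] [-1.25  1.78  2.77] -93.362 -1.5029 -0.375 [0.4736 0.1471 0.1057]
```

Request:
move_arm(increments=[[0,0,0,0.004,1]])

```text
clock: 29.55
position: [0.4736, 0.147, 0.1057]
eef_rot: [-0.025, -0.707, 0.707, 0.025]
ft_force: [-1.6, 0.8, 1.4]
grip_width: 0.0497
```

```bash
python3 ser.py 4
```

```text
29.55 [0.323 0.507 0.476] [-1.63  0.82  1.38] -94.089 -1.5125 0.086 [0.4736 0.147  0.1057]
29.6 [0.318 0.574 0.47 ] [-2.77  1.62  3.01] -94.167 -1.5136 0.016 [0.4736 0.147  0.1057]
29.65 [0.312 0.568 0.381] [-2.22  1.75  3.03] -94.121 -1.5129 -0.588 [0.4736 0.147  0.1058]
29.7 [0.339 0.544 0.271] [-1.76  1.76  2.76] -94.1 -1.5126 -0.425 [0.4736 0.147  0.1057]
```

Request:
move_arm(increments=[[0,0,0,0,0.4],[0,0,0,0,0.36],[0,0,0,0,0.36]])

```text
clock: 30.05
position: [0.4737, 0.1468, 0.1058]
eef_rot: [-0.025, -0.707, 0.707, 0.025]
ft_force: [-0.3, -0.4, -0.3]
grip_width: 0.0603
```

```bash
python3 ser.py 2
python3 - <<'E'
from h import *
o,im,d=shot('wrist','w6')
P=cloud('wrist',d,o,200,310,170,310)
h=np.histogram(P[:,2],bins=np.arange(.095,.15,.003));print(list(zip(h[1].round(3),h[0])))
top=.1305
M=R.from_quat(o['eef_rot']).as_matrix()
q=(P-o['position'])@M
for a in (.003,.002):
    k=(abs(P[:,2]-top)<a)&(abs(q[:,2])<.0285)&(abs(q[:,0])<.04)
    Q=P[k];b=hexfit(Q[:,:2]);print(k.sum(),b,np.median(Q[:,2]))
E
```

```text
30.05 [ 0.01   0.173 -0.001] [-0.34 -0.4  -0.35] -94.111 -1.5125 -0.003 [0.4737 0.1468 0.1058]
30.1 [-0.006  0.162  0.006] [ 0.11 -0.27 -0.19] -94.107 -1.5125 -0.003 [0.4737 0.1469 0.1057]
[(np.float64(0.095), np.int64(241)), (np.float64(0.098), np.int64(2733)), (np.float64(0.101), np.int64(647)), (np.float64(0.104), np.int64(692)), (np.float64(0.107), np.int64(176)), (np.float64(0.11), np.int64(164)), (np.float64(0.113), np.int64(163)), (np.float64(0.116), np.int64(174)), (np.float64(0.119), np.int64(273)), (np.float64(0.122), np.int64(332)), (np.float64(0.125), np.int64(630)), (np.float64(0.128), np.int64(3117)), (np.float64(0.131), np.int64(2120)), (np.float64(0.134), np.int64(453)), (np.float64(0.137), np.int64(621)), (np.float64(0.14), np.int64(853)), (np.float64(0.143), np.int64(30)), (np.float64(0.146), np.int64(0))]
5295 (np.float64(0.14835585699632442), np.float64(25.5), array([0.47480352, 0.14767192]), [np.float64(0.04956492273670138), np.float64(0.04928296276923627), np.float64(0.04950797149038677)]) 0.13081341543757316
5063 (np.float64(0.14825328678842062), np.float64(25.5), array([0.47478867, 0.14767334]), [np.float64(0.049537553408368684), np.float64(0.049230473916341416), np.float64(0.04948525946371052)]) 0.1308365319677492
```

View pics/w6.png

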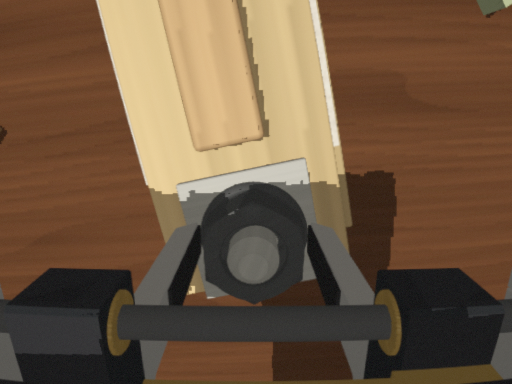

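Request:
move_arm(increments=[[0,0,0,-0.004,0.36]])

```text
clock: 30.3
position: [0.4736, 0.1469, 0.1057]
eef_rot: [-0.021, -0.707, 0.707, 0.021]
ft_force: [-0.5, 0.1, 0.9]
grip_width: 0.06
```

```bash
python3 ser.py 3
```

```text
30.3 [-0.046  0.172  0.001] [-0.5   0.05  0.91] -93.354 -1.5026 -0.615 [0.4736 0.1469 0.1057]
30.35 [-0.023  0.155  0.012] [-0.24 -0.6   0.68] -93.274 -1.5016 -0.491 [0.4736 0.147  0.1057]
30.4 [-0.011  0.152  0.005] [-0.1  -0.    0.14] -93.327 -1.5023 0.233 [0.4736 0.147  0.1058]
```

Request:
move_arm(increments=[[0,0,0,0.004,0.36]])

```text
clock: 30.55
position: [0.4736, 0.147, 0.1058]
eef_rot: [-0.025, -0.707, 0.707, 0.026]
ft_force: [0.4, -0.1, 0.3]
grip_width: 0.0602
```

```bash
python3 ser.py 3
```

```text
30.55 [-0.058  0.19  -0.041] [ 0.42 -0.08  0.3 ] -94.118 -1.5128 0.636 [0.4736 0.147  0.1058]
30.6 [-0.029  0.189  0.018] [-0.25 -0.19 -0.44] -94.194 -1.5138 0.497 [0.4736 0.147  0.1058]
30.65 [0.006 0.143 0.007] [-0.08  0.31  0.11] -94.14 -1.5131 -0.232 [0.4736 0.147  0.1057]
```

Request:
move_arm(increments=[[0,0,0,0,0.5],[0,0,0,0,1],[0,0,0,0,1],[0,0,0,0,1]])

```text
clock: 31.1
position: [0.4736, 0.147, 0.1057]
eef_rot: [-0.025, -0.707, 0.707, 0.025]
ft_force: [-0.2, -0.2, -0.4]
grip_width: 0.0495
```

```bash
python3 ser.py 3
```

```text
31.1 [0.    0.131 0.103] [-0.2  -0.24 -0.41] -94.08 -1.5123 -0.118 [0.4736 0.147  0.1057]
31.15 [0.033 0.075 0.168] [-0.39  0.01  0.08] -94.085 -1.5124 -0.121 [0.4736 0.147  0.1057]
31.2 [-0.018  0.099  0.108] [-0.3   0.16 -0.22] -94.082 -1.5124 -0.123 [0.4736 0.147  0.1057]
```

Request:
move_arm(increments=[[0,0,0,-0.004,1]])

```text
clock: 31.35
position: [0.4736, 0.147, 0.1057]
eef_rot: [-0.021, -0.707, 0.707, 0.021]
ft_force: [1.2, 0.1, 0.1]
grip_width: 0.0501
```

```bash
python3 ser.py 2
```

```text
31.35 [ 0.044  0.137 -0.395] [1.17 0.09 0.06] -93.368 -1.5028 -0.157 [0.4736 0.147  0.1057]
31.4 [ 0.08   0.058 -0.244] [ 0.19 -0.13 -0.74] -93.295 -1.5018 -0.191 [0.4736 0.147  0.1057]
```

Request:
move_arm(increments=[[0,0,0,-0.004,1]])

```text
clock: 31.55
position: [0.4736, 0.147, 0.1057]
eef_rot: [-0.016, -0.707, 0.707, 0.016]
ft_force: [1.0, 1.1, -0.7]
grip_width: 0.0498
```

```bash
python3 ser.py 2
```

```text
31.55 [ 0.039  0.137 -0.326] [ 0.99  1.07 -0.73] -92.643 -1.4931 -0.206 [0.4736 0.147  0.1057]
31.6 [ 0.039  0.052 -0.177] [-0.21  0.32 -0.74] -92.564 -1.4921 -0.233 [0.4736 0.147  0.1057]
```

Request:
move_arm(increments=[[0,0,0,-0.004,1]])

```text
clock: 31.75
position: [0.4736, 0.147, 0.1057]
eef_rot: [-0.012, -0.707, 0.707, 0.012]
ft_force: [1.3, 0.1, 0.1]
grip_width: 0.0495
```

```bash
python3 ser.py 1
```

```text
31.75 [ 0.012  0.128 -0.309] [1.28 0.1  0.07] -91.915 -1.4836 -0.242 [0.4736 0.147  0.1057]
```

Request:
move_arm(increments=[[0,0,0,-0.006,1]])

```text
clock: 31.9
position: [0.4736, 0.147, 0.1057]
eef_rot: [-0.005, -0.707, 0.707, 0.005]
ft_force: [1.2, -0.6, 0.7]
grip_width: 0.0497
```

```bash
python3 ser.py 1
```

```text
31.9 [-0.009  0.073 -0.247] [ 1.24 -0.64  0.69] -90.811 -1.4689 -0.527 [0.4736 0.147  0.1057]
```

Request:
move_arm(increments=[[0,0,0,-0.006,1]])

```text
clock: 32.05
position: [0.4736, 0.1469, 0.1057]
eef_rot: [0.002, -0.707, 0.707, -0.002]
ft_force: [-0.1, -1.3, -1.8]
grip_width: 0.0499
```

```bash
python3 ser.py 1
```

```text
32.05 [-0.107  0.104 -0.247] [-0.14 -1.31 -1.85] -89.727 -1.4544 -0.49 [0.4736 0.1469 0.1057]
```

Request:
move_arm(increments=[[0,0,0,-0.008,1]])

```text
clock: 32.2
position: [0.4736, 0.147, 0.1057]
eef_rot: [0.011, -0.707, 0.707, -0.011]
ft_force: [0.3, 0.7, 0.1]
grip_width: 0.0498
```

```bash
python3 ser.py 1
```

```text
32.2 [-0.105  0.091 -0.21 ] [0.28 0.72 0.09] -88.27 -1.4351 -0.839 [0.4736 0.147  0.1057]
```

Request:
move_arm(increments=[[0,0,0,-0.008,1]])

```text
clock: 32.35
position: [0.4736, 0.147, 0.1057]
eef_rot: [0.02, -0.707, 0.707, -0.019]
ft_force: [-0.0, -0.1, -0.0]
grip_width: 0.0501
```

```bash
python3 ser.py 2
```

```text
32.35 [-0.16  0.09 -0.09] [-0.02 -0.1  -0.02] -86.823 -1.4157 -0.807 [0.4736 0.147  0.1057]
32.4 [-0.202 -0.079 -0.004] [ 0.59 -0.87 -2.58] -86.691 -1.4139 -0.852 [0.4736 0.147  0.1057]
```

Request:
move_arm(increments=[[0,0,0,0.004,1]])

```text
clock: 32.55
position: [0.4736, 0.147, 0.1057]
eef_rot: [0.015, -0.707, 0.707, -0.015]
ft_force: [0.6, -0.4, -1.4]
grip_width: 0.0499
```

```bash
python3 ser.py 1
```

```text
32.55 [-0.148  0.113  0.094] [ 0.64 -0.4  -1.41] -87.622 -1.4265 0.588 [0.4736 0.147  0.1057]
```

Request:
move_arm(increments=[[0,0,0,0.004,1]])

```text
clock: 32.7
position: [0.4735, 0.147, 0.1057]
eef_rot: [0.01, -0.707, 0.707, -0.01]
ft_force: [-1.1, -0.6, -0.1]
grip_width: 0.0499
```

```bash
python3 ser.py 1
```

```text
32.7 [-0.069  0.216  0.149] [-1.09 -0.64 -0.1 ] -88.363 -1.4364 0.294 [0.4735 0.147  0.1057]
```

Request:
move_arm(increments=[[0,0,0,0.002,1]])

```text
clock: 32.85
position: [0.4736, 0.1471, 0.1057]
eef_rot: [0.008, -0.707, 0.707, -0.008]
ft_force: [-0.5, -0.4, -0.2]
grip_width: 0.05
```

```bash
python3 ser.py 3
```

```text
32.85 [-0.046  0.356  0.224] [-0.47 -0.43 -0.19] -88.705 -1.441 -0.048 [0.4736 0.1471 0.1057]
32.9 [-0.057  0.216  0.201] [-0.2   0.19  0.52] -88.732 -1.4414 -0.015 [0.4736 0.1471 0.1058]
32.95 [-0.009  0.32   0.17 ] [-1.19  0.36  0.08] -88.706 -1.441 -0.272 [0.4736 0.1471 0.1057]
```

Request:
move_arm(increments=[[0,0,0,0,0.4],[0,0,0,0,0.3],[0,0,0,0,0.3],[0,0,0,0,0.3],[0,-0.04,0,0,0.3],[0,-0.1,0,0,0.3],[0,-0.2,0,0,0.2],[0,-0.25,0,0,0.2],[0,-0.25,0,0,0.2]])

```text
clock: 33.9
position: [0.4748, 0.1476, 0.2078]
eef_rot: [-0.007, 0.708, -0.706, 0.009]
ft_force: [-0.1, -0.0, 0.4]
grip_width: 0.075
```

Run:
```python
from h import *
st()
o,im,d=shot('wrist','w7');shot('side','s7');shot('top','t7')
for r in search_frame('nut','top'): print(r)
P=cloud('wrist',d,o,190,310,100,260)
k=(abs(P[:,2]-.1305)<.003);Q=P[k];print(k.sum(),hexfit(Q[:,:2]),np.median(Q[:,2]),(P[:,2]>.139).sum(), np.median(P[P[:,2]>.139][:,2]))
im=cv2.imread('pics/s7.png');cv2.imwrite('pics/s7c.png',cv2.resize(im[110:210,180:340],None,fx=4,fy=4,interpolation=cv2.INTER_CUBIC))
```

```text
t 33.9 pos [0.4748 0.1476 0.2078] yaw -88.67 down [ 0.0022  0.0023 -1.    ] q [-1.48  0.3   1.27  2.04 -0.33  1.03 -1.6 ] F [-0.07 -0.04  0.4 ] M [0.011 0.16  0.001] w 0.075
2161 (np.float64(0.14864823260720408), np.float64(31.0), array([0.47462317, 0.14790387]), [np.float64(0.049586745901600005), np.float64(0.04932426732490666), np.float64(0.04973721938069742)]) 0.1308185889740892 532 0.14166381025014663
```

View pics/s7c.png

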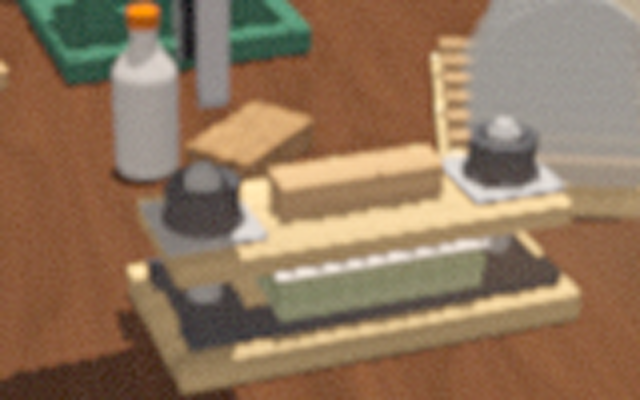

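View pics/t7.png

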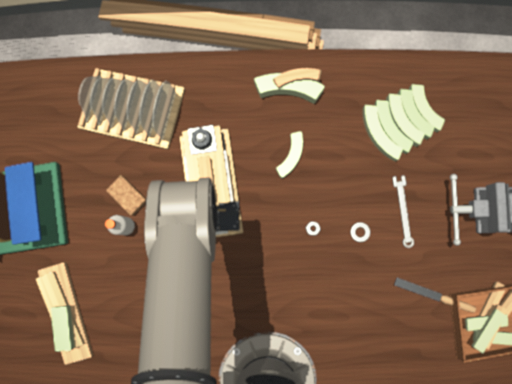

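View pics/w7.png

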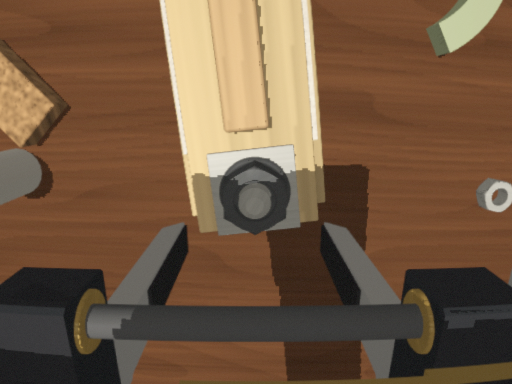

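Run:
```python
from h import *
st(); print(ctrl.sign_off())
```

```text
t 34.1 pos [0.4731 0.147  0.205 ] yaw -88.68 down [-1.2e-03 -7.0e-04 -1.0e+00] q [-1.48  0.3   1.27  2.04 -0.33  1.03 -1.6 ] F [-0.45 -0.14  0.13] M [-0.027  0.146 -0.027] w 0.0757
the job is handed in; nothing more can be done
None
```

The near stud has its nut: it is threaded on, snug against the steel bearing plate and let go. I handed the job in at about 34 s.

- **Finding the thread:** I set the nut flange down over the stud's nose and backed it off about 2.7 rad. Then the support vanished: the vertical force fell to the nut's weight alone. The nut then went down about 6 mm without resistance, so it had dropped in.
- **Running it on:** I ran it clockwise. The flange touched the plate after about 2.2 rad, and the nut began to bind about 0.6 rad later.
- **Too tight once:** on the first tightening I misread the settled moment and went past snug, to a peak of about 0.48 N m. I backed the nut off to where it came free and re-tightened it, reading the torque at each small step. It ended at about 0.2 N m, somewhat above the 0.1 N m you gave for finger-snug.
- **Last checks:**
  - The depth image puts the nut's top at 131 mm and the stud's tip about 11 mm above it, which fits a flange lying on the plate.
  - The nut's measured angle agrees with the gripper's at release to within the fit's half degree or so.
  - The robot is clear of everything, with forces near zero.
  - In the pictures, the other things on the bench look unmoved.
- **One miss:** in the last top picture the network did not find the nut, because the arm hid it there. The wrist and side pictures show it clearly.

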